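# Find the bowed meter cover with a straightedge

### The job

One of the two green meter covers is bowed. Lay the straightedge lengthwise on the middle of a cover, let go, and press down firmly near its red end and then near its plain end; if it rocks, try the other cover. Leave the straightedge lying on the middle of the cover where neither end sinks, with that cover about where it stood, push the bowed cover across the table until it is wholly beyond the red line, and leave everything else alone.

Things in the scene. Friction and masses are not known exactly. Their poses are not given: they have to be found in the camera images.
- straightedge: aluminium straightedge bar, 200 mm long (x) by 26 mm wide (y) by 12 mm thick, 0.25 kg, with a black grip block on top in the middle, 60 mm long, 18 mm wide, its top 42 mm above the bar's underside. The last 30 mm at its +x end are painted red, the -x end is plain. Origin: centre of the underside; z up. It starts flat on the table between the covers
- cover_a: green meter cover, loose low block 160 (x) x 90 (y) mm, 0.6 kg, long side about along world y. Origin: centre of underside, z up. Face true: 40 mm high all over; or (one of the two, not told which) bowed: 43 mm high over the middle 40 mm of length, falling to 38 mm at both ends. The straightedge sits level on either; on the bowed one a pressed end sinks (tilt 0.08 rad), then falls back level
- cover_b: green meter cover, loose low block 160 (x) x 90 (y) mm, 0.6 kg, long side about along world y. Origin: centre of underside, z up. Face true: 40 mm high all over; or (one of the two, not told which) bowed: 43 mm high over the middle 40 mm of length, falling to 38 mm at both ends. The straightedge sits level on either; on the bowed one a pressed end sinks (tilt 0.08 rad), then falls back level
- reject_line: straight red line painted across the table, 720 mm long (y) and 10 mm wide (x), flush, cannot be felt. Origin: its centre on the table top; its +x points away from the robot, to the reject side
- copper_bar: copper terminal bar 160 x 26 x 9 mm, flat on the table to the left of the covers; bystander, loose, leave alone. Origin: centre of its underside
- fuse_base: white porcelain fuse base 100 x 56 x 43 mm, on the table near the middle, beyond the line; bystander, loose, leave alone. Origin: centre of its underside
- lead_seal_1: lead disc seal, 42 mm across, 9 mm thick, flat on the table to the right of the covers; bystander, loose, leave alone. Origin: centre of its underside
- lead_seal_2: lead disc seal, 42 mm across, 9 mm thick, flat on the table to the right of the covers; bystander, loose, leave alone. Origin: centre of its underside
- lead_seal_3: lead disc seal, 42 mm across, 9 mm thick, flat on the table to the right of the covers; bystander, loose, leave alone. Origin: centre of its underside
Mind the look-alikes: they are no part of the job. Of the things shaped like the straightedge, the aluminium one is meant.

How it is judged:
By the outcome, as a careful person would: the job done as asked, in the order asked, and still so for the second after the job is handed in, with the robot touching nothing.
It also fails if it takes over 72 s, if anything falls off the work surface, if the arm or the gripper's body presses on something with over 40 N, if the wrist force passes 120 N, or if a joint passes its speed limit or range.

### The arm

A 6-joint arm with a two-finger parallel gripper is mounted at the origin on the work surface. World frame = base frame: x ahead of the robot, y to its left, z up, the work surface at z = 0. Lengths are in m, angles in rad, forces in N, time in s.
With the tool pointing down it reaches from about 0.3 to 0.85 m from the base axis. Payload 4.2 kg.
Tool frame: the origin (TCP) lies midway between the tips of the shut fingers; the grasp point (between the pads) lies 19 mm behind it (robot.grasp_offset is the distance from the TCP to the grasp point, in m); z points along the fingers, y is the line along which they close (so a half turn about z gives the same grasp; the last joint's range is limited). The gripper opens to 91 mm and grips with 3 to 60 N. Pads are 32 mm wide; open, the fingers measure 118 mm over their backs; the gripper's body (76 mm by 178 mm) begins 60 mm behind the grasp point.
Start: joints at [1.321, 0.32, 1.565, -0, 1.257, -0.02], TCP at [0.131, 0.56, 0.214] pointing down, gripper open.
Joint ranges: [-3.11, 3.11], [-0.84, 2.01], [0.21, 2.61], [-1.34, 4.49], [0.05, 2.63], [-2.56, 2.56]. Speed limits (rad/s): [2.57, 2.57, 3.14, 3.14, 3.14, 3.14].

### API

Orientations are given as a unit quaternion [x, y, z, w].
In Python, from workcell import robot, grab_frame, camera_model, ticket gives the robot as it stands.
- The arm moves only by the shell command python3 -m inch 'ROWS' [FORCE]. ROWS is a JSON object of lists of equal length, an entry for each row: "dp": the shift along the tool's x, y, z in mm, a list of three; "twist": the turn, a rotation vector about the tool's x, y, z in degrees, a list of three; "gripper": the gripper command: -1 is shut, 1 is fully open, values between are in proportion. A call has 1 to 12 rows; each row is the pose to reach, as a shift and turn from the pose commanded when the call began, along the tool's axes at that moment; what a row does not reach only later rows make up. A row lasts 1/8 s, in which the tool goes at most 62.5 mm and 10.7 degrees, less where a joint would pass 70% of its speed; a pose out of reach is approached as far as the arm can. A call with a gripper value outside its range is refused whole. The fingers move at their own pace and stop on an object; FORCE is the grip in N (left out, the last holds). Time passes only in rows, so rows that repeat a pose let the fingers close. It gives the time, the measured TCP pose, the force, the opening and the grip force at its end, in the units of the state.
- robot.observe(): the state, without advancing time (a new reading comes with each control period).
- grab_frame(name): name is "scene" or "top" or "wrist"; returns (picture, depth): 384x512x3 uint8, blue, green, red; 384x512 float32, m along the optical axis (not along the pixel's ray), 0 where there is no reading.
- camera_model(name): a dict with "vfov" (degrees; the focal length in pixels is half the picture's height over the tangent of half this angle, whatever the lens; pixels are square), "cx", "cy" (the principal point, pixels), "D" ([k1, k2, p1, p2, k3] as OpenCV has them; the pictures are not rectified), "origin" and "rotation" of the camera in the world. Camera axes: x right, y up, looking along -z (the intrinsics and any distortion apply to the point x, -y, -z); pixel columns grow to the right and rows downward; lengths in m; the calibration is good to about 2 mm. A picture is of the moment at which its call begins: read the wrist's pose just before it. camera_model takes no time and is no camera call; for the wrist camera it gives the pose at the moment of the call.
- ticket.close_job(): hands the job in; it is judged then, once.
The state is a dict: "clock": time; "joints": joint angles; "dq": joint speeds; "tau": joint torques, N m; "position": TCP position; "tool_rot": TCP orientation; "force": force on the tool from outside, world axes, zero at the start; "wrist_torque": the same for the moment, N m; "finger_gap": finger opening in m; "finger_force": force on a finger pad.
Only numpy, scipy, OpenCV 4.12 (cv2) and the standard library are available. Lean on these libraries where they do the work, as an engineer would, in place of code of your own. Each camera call takes 0.05 s, during which the arm holds its last target. There are 200 camera calls.

## Working session

There is one attempt and no reset: what is moved stays moved. The work goes in short steps, Python scripts to look and compute and a shell command to move; the robot and the scene stay as the last step left them, time stands still between calls to the robot, and variables do not carry over. Pictures are saved under pics/ and viewed, at most 10 in all, crops included, and the job is handed in when it is done.

```bash
ls; mkdir -p pics; python3 - <<'E'
from workcell import robot, grab_frame, camera_model
import cv2,numpy as np
s=robot.observe();print(s)
for n in("top","scene"):
    im,d=grab_frame(n);cv2.imwrite(f"pics/{n}0.png",im);np.save(f"pics/{n}0.npy",d);print(n,camera_model(n))
E
```

```text
pics
{'clock': 0.0, 'joints': array([ 1.32099823e+00,  3.20283375e-01,  1.56565868e+00, -1.53012532e-05,
        1.25735189e+00, -1.99826157e-02]), 'dq': array([-2.07460492e-03,  7.75135683e-05,  8.18171231e-04,  4.47444758e-05,
        1.43629148e-04, -7.63615371e-04]), 'tau': array([-3.45642020e-04, -4.12478149e+01, -2.31969774e+01,  7.26699340e-02,
        4.58683167e-02, -1.80786601e-04]), 'position': array([0.13085838, 0.55941464, 0.21313306]), 'tool_rot': array([ 1.14652645e-01,  9.93405279e-01, -8.43896571e-04, -1.07186429e-04]), 'force': array([-0.4279263 , -0.33884953,  0.59391713]), 'wrist_torque': array([-0.01113602,  0.05488062,  0.00211252]), 'finger_force': 0.0, 'finger_gap': 0.09085781152148248}
top {'vfov': 43.081120581297, 'cx': 257.70392986748664, 'cy': 186.78214475462107, 'D': array([0.05999519, 0.        , 0.        , 0.        , 0.        ]), 'origin': array([0.31510842, 0.00232808, 1.5405935 ]), 'rotation': array([ 0.04607723, -0.04361593, -0.70332264,  0.70803376])}
scene {'vfov': 43.8745817335866, 'cx': 251.4260765954883, 'cy': 190.27399497304845, 'D': array([-0.085244,  0.      ,  0.      ,  0.      ,  0.      ]), 'origin': array([ 1.00373745, -0.49320711,  1.05510144]), 'rotation': array([0.27758137, 0.11493282, 0.37542672, 0.87680888])}
```

View pics/top0.png

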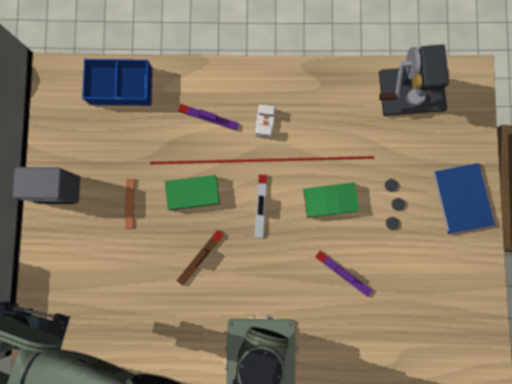

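View pics/scene0.png

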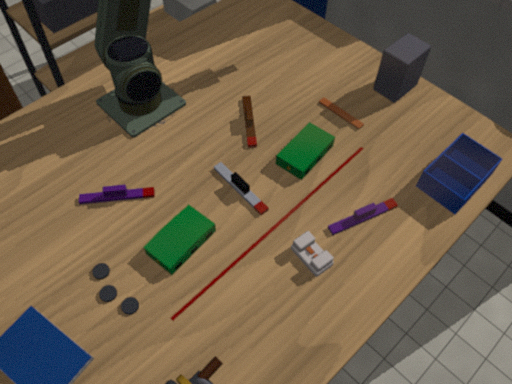

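The top view shows the covers at (192,192) and (331,200). The aluminium straightedge is at (262,206) with its red end up (+x). The red line is at row ~160, and the fuse base is beyond it at (265,121). Next I'll measure poses.

```bash
cat > h.py <<'E'
import cv2,numpy as np
from scipy.spatial.transform import Rotation as R
from workcell import robot,grab_frame,camera_model
def cast(px,z,m):
    f=192/np.tan(np.radians(m["vfov"]/2));K=np.array([[f,0,m["cx"]],[0,f,m["cy"]],[0,0,1]])
    u=cv2.undistortPoints(np.float64(px).reshape(-1,1,2),K,np.array(m["D"],float)).reshape(-1,2)
    d=R.from_quat(m["rotation"]).apply(np.c_[u[:,0],-u[:,1],-np.ones(len(u))])
    o=np.array(m["origin"]);return (o+d*((z-o[2])/d[:,2])[:,None])[:,:2]
def mask(im,c):
    b,g,r=[im[...,i].astype(int) for i in range(3)]
    return {"green":(g>r+40)&(g>b+40),"red":(r>g+90)&(r>b+90),
            "alu":(np.ptp(im,axis=2)<25)&(im.min(2)>120)}[c].astype(np.uint8)
def blobs(im,c,z,m,amin=20,roi=None):
    mk=mask(im,c)
    if roi is not None:
        k=np.zeros_like(mk);x0,y0,x1,y1=roi;k[y0:y1,x0:x1]=1;mk*=k
    out=[]
    for q in cv2.findContours(mk,cv2.RETR_EXTERNAL,cv2.CHAIN_APPROX_NONE)[0]:
        if cv2.contourArea(q)<amin: continue
        p=cast(q.reshape(-1,2),z,m);(c0,wh,a)=cv2.minAreaRect((p*1000).astype(np.float32))
        out.append((q.reshape(-1,2).mean(0).round(),np.round(c0,1),np.round(wh,1),round(a,1)))
    return out
E
python3 - <<'E'
from h import *
im=cv2.imread("pics/top0.png");m=camera_model("top");d=np.load("pics/top0.npy")
for b in blobs(im,"green",.04,m,200):print("green",*b)
for b in blobs(im,"red",0.0,m,8):print("red0",*b)
for b in blobs(im,"alu",.012,m,20,(245,170,280,240)):print("alu",*b)
for b in blobs(im,"red",.012,m,5,(250,170,275,190)):print("aluRed",*b)
ims=cv2.imread("pics/scene0.png");ms=camera_model("scene")
for b in blobs(ims,"green",.0,ms,200):print("sgreen0",*b)
print("fuse",cast([[257,104],[275,106],[273,137],[255,136]],.043,m))
print("seals",cast([[391,185],[399,204],[392,224]],.009,m)); print("copper",cast([[130,180],[130,228]],.009,m))
print("grip",cast([[261,191],[261,213]],.042,m))
for bx in [(300,180,362,220),(162,174,222,212)]:
    print(d[bx[1]:bx[3]:6,bx[0]:bx[2]:6].round(4))
E
```

```text
green [331. 199.] [ 469.1 -218.2] [ 88.1 159.4] 7.6
green [191. 192.] [489.5 213.5] [ 89.  157.6] 7.5
red0 [321. 256.] [ 294. -191.] [22.9 18.8] 53.5
red0 [217. 236.] [356.1 135.5] [20.1 24.3] 45.9
red0 [262. 178.] [538.5  -5.2] [16.2 19.2] 0.4
red0 [183. 108.] [767.4 253.4] [22.9 18.9] 71.7
alu [259. 225.] [391.8   2.8] [27.3 81.4] 86.2
alu [260. 194.] [484.2  -2.1] [26.1 72.1] 84.6
aluRed [262. 178.] [536.8  -5.1] [16.  19.1] 0.4
sgreen0 [180. 238.] [ 452.  -207.8] [101.  167.5] 7.0
sgreen0 [306. 148.] [474.9 245.1] [ 96.3 165.5] 7.4
fuse [[ 0.77050055  0.01225578]
 [ 0.7643181  -0.04476228]
 [ 0.66422273 -0.03877226]
 [ 0.6670905   0.01781651]]
seals [[ 0.51895125 -0.41269629]
 [ 0.45889871 -0.43588358]
 [ 0.39598732 -0.41225075]]
copper [[0.5295938  0.41324245]
 [0.37794995 0.40701141]]
grip [[ 0.49321099 -0.00210173]
 [ 0.4248894  -0.00251077]]
[[1.5552 1.558  1.5524 1.5537 1.552  1.5557 1.5565 1.5526 1.5552 1.5527
  1.5518]
 [1.5526 1.5524 1.5525 1.512  1.5094 1.5089 1.5096 1.5117 0.     1.5164
  1.551 ]
 [1.5545 1.5096 1.511  1.508  1.5072 1.5061 1.5094 1.5051 1.5116 1.5119
  1.5567]
 [1.5479 1.5081 1.5096 1.5046 1.504  1.504  1.5042 1.5044 1.5078 1.5036
  1.5408]
 [1.5494 1.5061 1.5043 1.506  1.4994 1.5003 1.4994 1.505  1.5018 1.5097
  1.5469]
 [1.5468 1.5201 1.4976 1.5037 1.4954 1.5083 1.4999 1.5002 1.4985 1.4998
  1.535 ]
 [1.5425 1.5351 1.5207 1.5397 1.544  1.5421 1.5417 1.5427 1.5386 1.5405
  1.5436]]
[[1.5576 1.5643 1.5646 1.5603 1.5558 1.5575 1.562  1.56   1.5589 1.5572]
 [1.5659 1.5154 1.5225 1.5219 1.523  1.5176 1.5139 1.5177 1.5178 1.5313]
 [1.5489 1.5125 1.5126 1.5109 1.517  1.5142 1.514  1.5054 1.5173 1.5187]
 [1.5537 1.509  1.5146 1.5064 1.5146 1.5061 1.5163 1.517  1.5105 1.5084]
 [1.5456 1.5143 1.5072 1.5079 1.5088 1.5078 1.512  1.5112 1.506  1.5124]
 [1.5452 1.5099 1.5022 1.5064 1.5099 1.5029 1.5071 1.5073 1.5184 1.5422]
 [1.5429 1.5401 1.5446 1.5419 1.5388 1.5403 1.5539 1.5466 1.547  1.5418]]
```

```bash
python3 - <<'E'
from h import *
m=camera_model("top")
D=[]
for i in range(10):
    im,d=grab_frame("top");D.append(np.where(d>0,d,np.nan))
d=np.nanmedian(D,0)
f=192/np.tan(np.radians(m["vfov"]/2));Rm=R.from_quat(m["rotation"])
def world(px):
    z=np.array([d[y,x] for x,y in px]);K=np.array([[f,0,m["cx"]],[0,f,m["cy"]],[0,0,1]])
    u=cv2.undistortPoints(np.float64(px).reshape(-1,1,2),K,m["D"]).reshape(-1,2)
    return m["origin"]+Rm.apply(np.c_[u[:,0],-u[:,1],-np.ones(len(u))]*z[:,None])
for c,a in(((.4691,-.2182),97.6),((.4895,.2135),97.5)):
    ys,xs=np.nonzero(mask(im,"green"));w=world(np.c_[xs,ys])
    e=np.array([np.cos(np.radians(a)),np.sin(np.radians(a))]);q=(w[:,:2]-c)
    t=q@e;s=q@[-e[1],e[0]];k=abs(s)<.035
    print(c,[(b,round(float(np.nanmedian(w[k&(abs(t-b/1000)<.008),2])*1000),1)) for b in range(-72,73,16)])
# line
hsv=mask(im,"red");b,g,r=[im[...,i].astype(int) for i in range(3)]
mk=((r>g+50)&(r>b+50));ys,xs=np.nonzero(mk[150:170,140:385]);p=cast(np.c_[xs+140,ys+150],0,m);print("line",np.polyfit(p[:,1],p[:,0],1),p[:,1].min(),p[:,1].max(),p.min(0),p.max(0))
# bar edges along its axis, z=.012, profile
for x in np.arange(.335,.57,.004):
    pass
cols=im[170:242,259:265].mean(1).round().astype(int)
for i in list(range(0,14))+list(range(60,72)): print(i+170,cols[i],cast([[261.5,i+170]],.012,m).round(4)[0])
print(im[182:222,261].tolist())
E
```

```text
(0.4691, -0.2182) [(-72, 39.3), (-56, 40.6), (-40, 42.2), (-24, 43.1), (-8, 43.6), (8, 43.6), (24, 43.2), (40, 41.9), (56, 40.3), (72, 39.1)]
(0.4895, 0.2135) [(-72, 39.9), (-56, 39.8), (-40, 40.1), (-24, 39.9), (-8, 39.5), (8, 39.7), (24, 39.8), (40, 39.8), (56, 40.0), (72, 39.6)]
line [-0.03132457  0.5990157 ] -0.36045935572785676 0.35423799507834713 [ 0.58307944 -0.36045936] [0.613546 0.354238]
170 [118 155 180] [ 0.5641 -0.0034]
171 [118 156 181] [ 0.5609 -0.0034]
172 [119 156 181] [ 0.5576 -0.0034]
173 [110 145 175] [ 0.5544 -0.0034]
174 [ 83 108 158] [ 0.5512 -0.0035]
175 [ 50  62 144] [ 0.548  -0.0035]
176 [ 36  40 141] [ 0.5448 -0.0035]
177 [ 34  37 142] [ 0.5416 -0.0035]
178 [ 34  38 141] [ 0.5384 -0.0035]
179 [ 34  38 142] [ 0.5351 -0.0035]
180 [ 31  34 140] [ 0.5319 -0.0036]
181 [ 34  37 141] [ 0.5287 -0.0036]
182 [ 61  62 143] [ 0.5255 -0.0036]
183 [112 110 150] [ 0.5223 -0.0036]
230 [150 151 152] [ 0.3738 -0.0045]
231 [148 149 150] [ 0.3707 -0.0045]
232 [147 148 149] [ 0.3676 -0.0045]
233 [147 148 148] [ 0.3645 -0.0045]
234 [145 147 147] [ 0.3614 -0.0046]
235 [144 146 14
[... 158 characters left out ...]
.0047]
240 [110 145 170] [ 0.3427 -0.0047]
241 [112 146 171] [ 0.3396 -0.0047]
[[59, 60, 141], [111, 110, 147], [154, 151, 159], [172, 168, 165], [173, 169, 165], [174, 171, 166], [175, 171, 167], [174, 170, 165], [174, 170, 166], [174, 170, 167], [177, 173, 169], [175, 171, 168], [165, 161, 156], [122, 120, 116], [62, 59, 58], [23, 23, 22], [20, 19, 20], [24, 20, 21], [24, 21, 22], [27, 25, 25], [22, 19, 19], [22, 23, 21], [26, 24, 22], [25, 24, 22], [24, 22, 22], [28, 23, 24], [23, 21, 23], [26, 24, 25], [24, 23, 24], [25, 23, 23], [27, 23, 25], [32, 29, 31], [70, 69, 67], [125, 122, 119], [164, 160, 156], [177, 174, 170], [177, 173, 169], [178, 173, 170], [176, 173, 167], [175, 172, 168]]
```

Depth says the right cover (y<0) is bowed and the left one flat, so I'll test the left cover first. Moving above the straightedge now.

```bash
cat >> h.py <<'E'
def go(x,y,z,yaw=None):
    "print dp (mm) and twist (deg) that bring the TCP to x,y,z (m), tool y at yaw (deg), tool down"
    s=robot.observe();Q=R.from_quat(s["tool_rot"]);dp=Q.inv().apply(np.array([x,y,z])-s["position"])*1000
    ty=Q.as_matrix()[:,1];y0=np.degrees(np.arctan2(ty[1],ty[0]))
    if yaw is None: yaw=y0
    a=np.radians(yaw);Y=np.array([np.cos(a),np.sin(a),0]);Z=np.array([0,0,-1.]);T=R.from_matrix(np.c_[np.cross(Y,Z),Y,Z])
    print("t",round(s["clock"],2),"pos",(s["position"]*1000).round(1),"yaw",round(y0,1),"F",s["force"].round(1),"gap",round(s["finger_gap"],4),
     "\n dp",dp.round(1),"twist",np.degrees((Q.inv()*T).as_rotvec()).round(1))
E
python3 -m inch '{"dp":[[-439,-473,114],[-439,-473,114],[-439,-473,114],[-439,-473,114],[-439,-473,114],[-439,-473,114],[-439,-473,114],[-439,-473,114],[-439,-473,114],[-439,-473,114],[-439,-473,114],[-439,-473,114]],"twist":[[0,0,-10],[0,0,-10],[0,0,-10],[0,0,-10],[0,0,-10],[0,0,-10],[0,0,-10],[0,0,-10],[0,0,-10],[0,0,-10],[0,0,-10],[0,0,-10]],"gripper":[1,1,1,1,1,1,1,1,1,1,1,1]}'
python3 -c "
from h import *
go(.4505,-.0004,.018,86.8)
im,d=grab_frame('wrist');cv2.imwrite('pics/w1.png',im);print(camera_model('wrist'))"
```

```text
clock: 2.1
position: [0.4515, -0.0022, 0.0996]
tool_rot: [0.029, 1.0, 0.0, -0.0]
force: [-1.0, 0.3, -0.2]
finger_gap: 0.091
finger_force: 0.0
t 2.1 pos [451.5  -2.2  99.6] yaw 86.6 F [-1.   0.3 -0.2] gap 0.091 
 dp [ 1.1  1.7 81.6] twist [ 0.  -0.  -0.2]
{'vfov': 62.449325454488296, 'cx': 262.86779623109646, 'cy': 187.78018864577416, 'D': array([-0.00361545,  0.        ,  0.        ,  0.        ,  0.        ]), 'origin': array([0.38618212, 0.0015071 , 0.27040392]), 'rotation': array([-0.08471864, -0.08060265,  0.68139646,  0.72251286])}
```

View pics/w1.png

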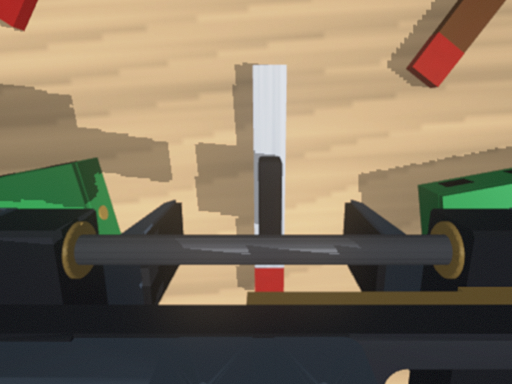

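The wrist view shows the block (cols 258–282, top end at row 157) centred between the fingers, with the plain end at row 65. I'll descend and grip.

```bash
python3 -c "
from h import *
m=camera_model('wrist');print(cast([[253,65],[286,65],[251,240],[284,265]],.012,m),cast([[258,160],[282,160]],.042,m))"
python3 -m inch '{"dp":[[1,1,60],[1,1,81],[1,1,81],[1,1,81],[1,1,81],[1,1,81],[1,1,81],[1,1,81]],"twist":[[0,0,0],[0,0,0],[0,0,0],[0,0,0],[0,0,0],[0,0,0],[0,0,0],[0,0,0]],"gripper":[1,1,-1,-1,-1,-1,-1,-1]}' 30
python3 -c "
from h import *
go(.4895,.2135,.12,7.4)"
```

```text
[[ 0.35055981 -0.00373754]
 [ 0.3520354   0.02156886]
 [ 0.49399312 -0.01491778]
 [ 0.51951482  0.01283027]] [[ 0.41973076 -0.00376367]
 [ 0.42075115  0.01363708]]
clock: 3.15
position: [0.4498, 0.0003, 0.0191]
tool_rot: [0.028, 1.0, 0.0, 0.0]
force: [-0.5, 0.5, 0.2]
finger_gap: 0.0341
finger_force: 0.0
t 3.15 pos [4.498e+02 3.000e-01 1.910e+01] yaw 86.8 F [-0.5  0.5  0.2] gap 0.0341 
 dp [ -27.8  215.  -100.9] twist [ 0.   0.  79.4]
```

```bash
python3 -m inch '{"dp":[[0,0,0],[0,0,0],[0,0,0],[0,0,0],[0,0,-30],[0,0,-80],[0,0,-100]],"twist":[[0,0,0],[0,0,0],[0,0,0],[0,0,0],[0,0,0],[0,0,0],[0,0,0]],"gripper":[-1,-1,-1,-1,-1,-1,-1]}' 40
python3 -c "
from h import *
go(.4895,.2135,.12,7.4)"
```

```text
clock: 4.03
position: [0.4507, 0.0001, 0.121]
tool_rot: [0.027, 1.0, -0.0, 0.002]
force: [-0.8, -0.5, -2.8]
finger_gap: 0.0178
finger_force: 40.0
t 4.03 pos [4.507e+02 1.000e-01 1.210e+02] yaw 86.8 F [-0.8 -0.5 -2.8] gap 0.0178 
 dp [-27.  215.2   1. ] twist [ 0.1  0.2 79.4]
```

```bash
python3 -m inch '{"dp":[[-27,215,0],[-27,215,0],[-27,215,0],[-27,215,0],[-27,215,0],[-27,215,0],[-27,215,0],[-27,215,0],[-27,215,0],[-27,215,0],[-27,215,0]],"twist":[[0,0,79.4],[0,0,79.4],[0,0,79.4],[0,0,79.4],[0,0,79.4],[0,0,79.4],[0,0,79.4],[0,0,79.4],[0,0,79.4],[0,0,79.4],[0,0,79.4]],"gripper":[-1,-1,-1,-1,-1,-1,-1,-1,-1,-1,-1]}'
python3 -c "
from h import *
go(.4895,.2135,.0605,7.4)
im,d=grab_frame('wrist');cv2.imwrite('pics/w2.png',im);print(camera_model('wrist'))"
```

```text
clock: 5.4
position: [0.4885, 0.2135, 0.1188]
tool_rot: [0.659, 0.752, -0.0, -0.0]
force: [-0.5, 0.1, -3.6]
finger_gap: 0.0178
finger_force: 40.0
t 5.4 pos [488.5 213.5 118.8] yaw 7.5 F [-0.5  0.1 -3.6] gap 0.0178 
 dp [-0.1  1.  58.3] twist [-0.   0.   0.1]
{'vfov': 62.449325454488296, 'cx': 262.86779623109646, 'cy': 187.78018864577416, 'D': array([-0.00361545,  0.        ,  0.        ,  0.        ,  0.        ]), 'origin': array([0.48056421, 0.27709227, 0.28944923]), 'rotation': array([-0.11687106, -0.0074761 ,  0.06431697,  0.9910341 ])}
```

View pics/w2.png

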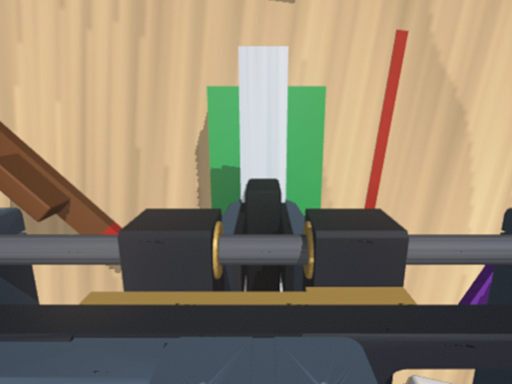

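The bar (cols 239–288, end row 46) is parallel to the cover (cols 208–326, end row 86). I'll check the offset along the length.

```bash
python3 -c "
from h import *
m=camera_model('wrist')
c=cast([[208,86],[326,86]],.04,m);b=cast([[239,46],[288,46]],.112,m)
e=np.array([np.cos(np.radians(97.5)),np.sin(np.radians(97.5))])
print('cover centre',c.mean(0)-.08*e,c,'bar centre',b.mean(0)-.1*e,b)"

```

```text
cover centre [0.4915699 0.2170861] [[0.43711098 0.29066482]
 [0.52514463 0.30213856]] bar centre [0.48958014 0.21117291] [[0.46387706 0.30866923]
 [0.48917799 0.31196557]]
```

```bash
python3 -m inch '{"dp":[[3,1.5,40],[3,1.5,56],[3,1.5,59.5],[3,1.5,59.5],[3,1.5,59.5],[3,1.5,59.5],[3,1.5,59.5],[3,1.5,59.5],[3,1.5,10],[3,1.5,0]],"twist":[[0,0,0],[0,0,0],[0,0,0],[0,0,0],[0,0,0],[0,0,0],[0,0,0],[0,0,0],[0,0,0],[0,0,0]],"gripper":[-1,-1,-1,-1,-0.1,-0.1,-0.1,-0.1,-1,-1]}'
python3 -c "
from h import *
m=camera_model('top');im,d=grab_frame('wrist');cv2.imwrite('pics/w3.png',im);m=camera_model('wrist')
im,d=grab_frame('scene');cv2.imwrite('pics/s3.png',im[60:260,200:460])
go(.4895+.075*.1305,.2135+.0025-.075*.9914,.062,7.4)"
```

```text
clock: 6.7
position: [0.4916, 0.2176, 0.1218]
tool_rot: [0.66, 0.751, 0.003, 0.001]
force: [-0.5, 0.9, -1.2]
finger_gap: 0.024
finger_force: 0.0
t 6.8 pos [490.4 217.  120.2] yaw 7.4 F [0.1 0.1 0.2] gap 0.0161 
 dp [-76.   -1.1  58.1] twist [ 0.2 -0.   0. ]
```

View pics/s3.png

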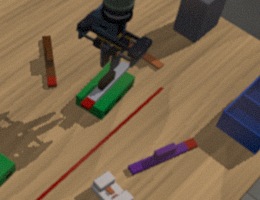

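```bash
python3 -m inch '{"dp":[[-60,0,0],[-75,0,0],[-75,0,40],[-75,0,60],[-75,0,66],[-75,0,69],[-75,0,71],[-75,0,71]],"twist":[[0,0,0],[0,0,0],[0,0,0],[0,0,0],[0,0,0],[0,0,0],[0,0,0],[0,0,0]],"gripper":[-1,-1,-1,-1,-1,-1,-1,-1]}'
python3 -c "
from h import *
go(.4895,.2135,.12,7.4)"
```

```text
clock: 7.8
position: [0.497, 0.1418, 0.0521]
tool_rot: [0.66, 0.752, -0.002, -0.001]
force: [-13.5, -4.9, 36.9]
finger_gap: 0.0006
finger_force: 18.5
t 7.8 pos [497.  141.8  52.1] yaw 7.5 F [-13.5  -4.9  36.9] gap 0.0006 
 dp [ 72.    1.6 -68. ] twist [-0.2  0.   0.1]
```

```bash
python3 -m inch '{"dp":[[0,0,-40],[0,0,-68],[60,0,-68],[120,0,-68],[150,0,-68],[150,0,-40],[150,0,-12],[150,0,-5],[150,0,-2],[150,0,-1],[150,0,-1]],"twist":[[0,0,0],[0,0,0],[0,0,0],[0,0,0],[0,0,0],[0,0,0],[0,0,0],[0,0,0],[0,0,0],[0,0,0],[0,0,0]],"gripper":[-1,-1,-1,-1,-1,-1,-1,-1,-1,-1,-1]}'
python3 -c "
from h import *
go(.4895,.2135,.12,7.4)"
```

```text
clock: 9.18
position: [0.4781, 0.2907, 0.0522]
tool_rot: [0.66, 0.751, -0.001, -0.001]
force: [-9.0, -3.2, 20.2]
finger_gap: 0.0006
finger_force: 10.2
t 9.18 pos [478.1 290.7  52.2] yaw 7.4 F [-9.  -3.2 20.2] gap 0.0006 
 dp [-78.    1.2 -67.8] twist [-0.2  0.   0. ]
```

```bash
python3 -m inch '{"dp":[[0,0,-40],[0,0,-75],[-503,-170,-75],[-503,-170,-75],[-503,-170,-75],[-503,-170,-75],[-503,-170,-75],[-503,-170,-75],[-503,-170,-75],[-503,-170,-75],[-503,-170,-75],[-503,-170,-75]],"twist":[[0,0,0],[0,0,0],[0,0,90],[0,0,90],[0,0,90],[0,0,90],[0,0,90],[0,0,90],[0,0,90],[0,0,90],[0,0,90],[0,0,90]],"gripper":[-1,-1,1,1,1,1,1,1,1,1,1,1]}'
python3 - <<'E'
from h import *
im,d=grab_frame("top");m=camera_model("top");cv2.imwrite("pics/t4.png",cv2.resize(im[140:320,140:420],None,fx=2.5,fy=2.5))
k=mask(im,"green");ys,xs=np.nonzero(k[165:215,155:225]);pts=cast(np.c_[xs+155,ys+165],.04,m)*1000
print("left cover",cv2.minAreaRect(pts.astype(np.float32)))
for b in blobs(im,"green",.04,m,300):print("green",*b)
for b in blobs(im,"alu",.052,m,20,(155,165,228,215)):print("alu",*b)
for b in blobs(im,"red",.052,m,5,(200,165,230,215)):print("red",*b)
go(.375,-.230,.12,-82.4)
E
```

```text
clock: 10.68
position: [0.3766, -0.2316, 0.1246]
tool_rot: [0.998, 0.063, 0.001, 0.0]
force: [-0.6, -0.4, 0.5]
finger_gap: 0.091
finger_force: 0.0
left cover ((489.43109130859375, 213.39256286621094), (89.31755065917969, 157.87503051757812), 7.287166595458984)
green [192. 202.] [459.4 209.5] [ 28.9 157.8] 7.1
green [327. 198.] [ 468.9 -218.2] [ 88.5 159.4] 7.6
green [190. 182.] [519.3 217.2] [ 28.9 157.8] 7.6
alu [170. 194.] [482.6 275.2] [26.9 72.9] 8.0
alu [208. 188.] [497.7 163.2] [25.1 37.8] 8.1
red [219. 188.] [502.1 126. ] [21.8 21.6] 1.0
t 10.72 pos [ 376.5 -230.2  124.4] yaw -82.7 F [-0.5  0.6 -1. ] gap 0.0908 
 dp [-1.5 -0.4  4.4] twist [-0.  -0.  -0.3]
```

View pics/t4.png

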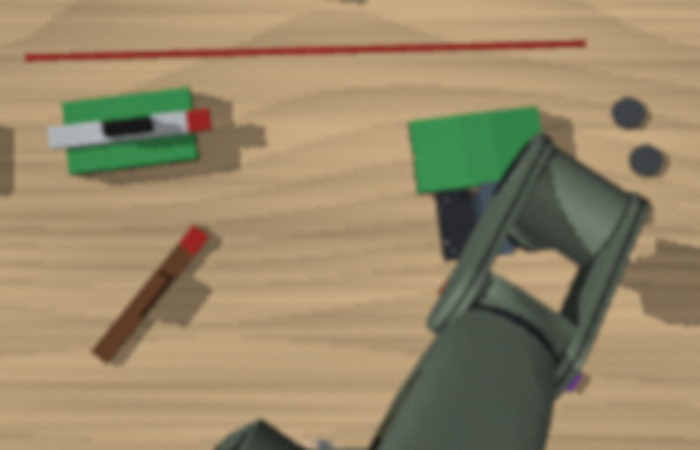

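The left cover hasn't moved and the straightedge lies centred on it. The gripper is behind the right cover, at about (460,225) in the crop. I'll descend and push the bowed cover with both fingers.

```bash
python3 -m inch '{"dp":[[0,0,55],[0,0,100],[0,0,109],[0,0,109],[12,0,109],[22,0,109],[30,0,109],[38,0,109],[48,0,109],[60,0,109],[72,0,109],[84,0,109]],"twist":[[0,0,0],[0,0,0],[0,0,0],[0,0,0],[0,0,0],[0,0,0],[0,0,0],[0,0,0],[0,0,0],[0,0,0],[0,0,0],[0,0,0]],"gripper":[1,1,1,1,1,1,1,1,1,1,1,1]}'
python3 - <<'E'
from h import *
im,d=grab_frame("top");m=camera_model("top")
for b in blobs(im,"green",.04,m,300):print("green",*b)
go(.375,-.230,.015,-82.4)
E
```

```text
clock: 12.22
position: [0.4572, -0.218, 0.0148]
tool_rot: [0.998, 0.065, -0.003, -0.001]
force: [-7.4, -0.4, 6.3]
finger_gap: 0.0914
finger_force: 3.9
green [192. 202.] [459.8 209.5] [ 29.8 157.7] 7.5
green [190. 182.] [519.3 217.2] [ 28.9 157.8] 7.6
green [316. 179.] [ 526.5 -180. ] [ 63.8 101.4] 7.6
t 12.28 pos [ 459.8 -218.3   14.9] yaw -82.5 F [-0.8  0.8 -1.1] gap 0.0913 
 dp [-85.6   0.6   0.1] twist [-0.1  0.1 -0.1]
```

```bash
python3 -m inch '{"dp":[[12,0,0],[26,0,0],[41,0,0],[56,0,0],[71,0,0],[86,0,0],[101,0,0],[116,0,0],[131,0,0],[145,0,0],[156,0,0],[163,0,0]],"twist":[[0,0,0],[0,0,0],[0,0,0],[0,0,0],[0,0,0],[0,0,0],[0,0,0],[0,0,0],[0,0,0],[0,0,0],[0,0,0],[0,0,0]],"gripper":[1,1,1,1,1,1,1,1,1,1,1,1]}'
python3 -m inch '{"dp":[[0,0,0],[-20,0,0],[-50,0,0],[-60,0,-60],[-60,0,-120],[-120,0,-160],[-180,0,-160],[-240,0,-160],[-260,0,-160]],"twist":[[0,0,0],[0,0,0],[0,0,0],[0,0,0],[0,0,0],[0,0,0],[0,0,0],[0,0,0],[0,0,0]],"gripper":[1,1,1,1,1,1,1,1,1]}'
python3 - <<'E'
from h import *
im,d=grab_frame("top");m=camera_model("top");cv2.imwrite("pics/t5.png",im)
for b in blobs(im,"green",.04,m,300):print("green",*b)
for b in blobs(im,"red",.052,m,5,(200,165,230,215)):print("red",*b)
go(.375,-.230,.015,-82.4)
E
```

```text
clock: 13.78
position: [0.6196, -0.1974, 0.0146]
tool_rot: [0.998, 0.065, -0.003, -0.001]
force: [-6.8, -0.9, 3.9]
finger_gap: 0.0912
finger_force: 3.4
clock: 14.9
position: [0.3613, -0.2312, 0.1753]
tool_rot: [0.998, 0.064, 0.001, 0.0]
force: [0.9, 0.8, 0.4]
finger_gap: 0.0909
finger_force: 0.0
green [192. 202.] [459.5 209.5] [ 28.8 157.7] 7.2
green [190. 182.] [519.4 217.2] [ 28.9 157.9] 7.2
green [321. 132.] [ 681.4 -189.9] [ 90.2 159.6] 7.7
red [219. 188.] [502.1 126. ] [21.8 21.6] 1.0
t 14.95 pos [ 360.  -231.2  175.2] yaw -82.7 F [-2.8  1.4 -1. ] gap 0.0914 
 dp [ 15.2   0.7 160.2] twist [ 0.   0.  -0.3]
```

View pics/t5.png

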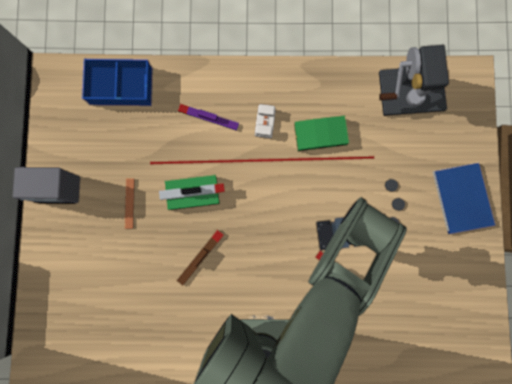

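The top view shows the bowed cover at (321,132), wholly beyond the line with about 20 mm to spare. The straightedge is centred on the left cover, and the bystanders in view haven't moved (the arm hides one seal).

```bash
python3 -c "
from workcell import ticket
print(ticket.close_job())"
```

```text
the job is handed in; nothing more can be done
None
```

The job is handed in: the left cover stayed level when pressed at both ends, so the straightedge is lying on its middle, and the right cover, which the depth camera showed as bowed (I didn't press-test it), is about 20 mm beyond the red line.

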